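Lower a specimen platform by its ratchet pawl

TASK

Lower the platform of the ratchet lift until it stands level with the index tongue on the post beside it, as nearly as the wheel's teeth allow: press the thumb pad on the pawl lever's tail gently down so that the pawl lifts clear of the toothed wheel, keep it lifted while the drum turns back and the platform sinks by itself, then let go so that the pawl drops into the wheel and holds the platform there. Never press the lift harder than about 25 N (2.5 kg), and leave the things lying round it where they are.

Things in the scene. Friction and masses are not known exactly. Their poses are not given: they have to be found in the camera images.
- ratchet_lift: steel and grey bench lift, base 130 x 315 mm, 12 mm thick, 242 mm high at the guide rods (y = +56 mm), fixed. Origin at the base's underside, below the toothed wheel's middle. Its x points away from the side with the wheel and pawl, which roughly faces the robot; y runs along the lift from the pawl's tail (-y) to platform and index post (+y); z up.
- drum (a joint): turn of drum and toothed wheel (one piece, 84 mm across, 16 saw teeth 7 mm deep, axle along the lift's x, 110 mm up), rad, growing as the platform sinks: 0 at its top, 4.5 at its bottom stop, 0.393 a tooth = 7.85 mm of platform travel by rack and pinion. With the pawl lifted it lets back by itself, damped: 5 to 12 mm/s at the platform. A pawl dropped between teeth catches the next tooth.
- pawl (a joint): turn of the pawl lever about its pin, rad: about 0 when the nose sits at the root of a tooth, clear of all teeth from 0.11, hard stop at 0.19; a spring returns it. The pin lies along the lift's x at y = -62 mm, 142 mm above the bench; the nose reaches from it to above the wheel, the tail points to -y.
- pawl_tail (a point): centre of the top of the round boss (18 mm) at the end of the pawl's tail, 68 mm from the pin, about 127 mm up. On a screw in it sits a black thumb pad, 26 mm across; the screw's setting is unknown: the pad's flat top lies 12 to 40 mm above this point, to be found by touch or eye. The tail sinks 8 mm until the pawl is clear, 13 mm to its hard stop; until there it resists with 3 to 8 N.
- platform_edge (a point): middle of the platform's +y edge, on its top face (90 x 90 mm aluminium plate, 6 mm thick, with a 30 mm mounted specimen clamped on it). It starts 21 to 75 mm above the index tongue.
- index_top (a point): tip of the index tongue, on its flat top face (22 mm wide steel tongue of a collar clamped on the post at the lift's +y end), 5 mm beyond the platform's edge. It stands at a different height each time, always above the platform's lowest position.
- puck_a: bystander: mounted specimen puck, 25 mm wide, 16 mm high, origin at its underside
- tape: bystander: roll of tape, 67 mm wide, 18 mm high, origin at its underside
- jar: bystander: jar of polishing paste, 47 mm wide, 36 mm high, origin at its underside
- magnifier: bystander: loupe, 31 x 64 x 14 mm, origin at its underside

How it is judged:
By the outcome, as a careful person would: the job done as asked, in the order asked, and still so for the second after the job is handed in, with the robot touching nothing.
It also fails if it takes over 64 s, if anything falls off the work surface, if the arm or the gripper's body presses on something with over 40 N, if the wrist force passes 120 N, or if a joint passes its speed limit or range.

ROBOT

A 7-joint arm with a two-finger parallel gripper is mounted at the origin on a cart in front of the work surface, level with it; the furniture and walls round the work are solid. World frame = base frame: x ahead of the robot, y to its left, z up, the work surface at z = 0. Lengths are in m, angles in rad, forces in N, time in s.
With the tool pointing down it reaches from about 0.4 to 0.9 m from the base axis. Payload 5.6 kg.
Tool frame: the origin (TCP) lies midway between the tips of the shut fingers; the grasp point (between the pads) lies 19 mm behind it; y points along the fingers, z is the direction in which the jaws open and shut, and the axes are right-handed (so a half turn about y gives the same grasp; the last joint's range is limited). The gripper opens to 92 mm and grips with 3 to 60 N. Pads are 20 mm wide; open, the fingers measure 128 mm over their backs; the gripper's body (75 mm by 189 mm) begins 69 mm behind the grasp point.
Start: joints at [-1.156, 0.468, -0.012, 1.603, 0.006, 1.071, -0.056], TCP at [0.287, 0.583, 0.215] pointing down, gripper open.
Joint ranges: [-2.53, 2.53], [-0.31, 2.02], [-1.57, 1.55], [0.28, 2.44], [-1.29, 4.43], [0.15, 1.84], [-2.92, 2.92]. Speed limits (rad/s): [2.57, 2.57, 3.14, 3.14, 3.14, 3.14, 3.14].

INTERFACE

Orientations are given as a 3x3 rotation matrix whose columns are the frame's x, y, z axes.
In Python, from station import env, effector, solver, viewer, workorder, search_frame, tip_of gives the robot as it stands. Calls block until the motion is done:
- env.reach(position, orientation): joint-space move of the TCP to a pose.
- env.movel(position, frame=None, rate=0.15): straight line of the TCP; frame=None keeps the orientation; rate is the mean speed in m/s.
- env.goto_joints(angles): joint-space move.
- effector.release() and effector.grasp(squeeze=None): open the fingers fully, or close them until they stop; squeeze is the grip in N (None keeps the last).
- env.pause(seconds).
- solver.inverse_kinematics(position, orientation): joint angles nearest the present ones, or None.
- env.sense(): the state.
- viewer.read_camera(name): name is "scene" or "top" or "wrist"; returns (picture, depth): 480x640x3 uint8, red, green, blue; 480x640 float32, m along the optical axis (not along the pixel's ray), 0 where there is no reading.
- viewer.camera_info(name): a dict with "intrinsics" (3x3 intrinsics, pixels), "eye" and "rotation" of the camera in the world; the wrist camera has in their place "T_tool_cam" (4x4, takes a point from camera to tool coordinates, whose origin is the TCP and whose axes are the tool frame's). Camera axes: x right, y up, looking along -z (the intrinsics and any distortion apply to the point x, -y, -z); pixel columns grow to the right and rows downward; lengths in m; the calibration is good to about 2 mm. The wrist camera is an equidistant fisheye: a pixel r from the principal point sees the ray r / f radians off the axis. A picture is of the moment at which its call begins: read the wrist's pose just before it. camera_info takes no time and is no camera call.
A pose or a line that the arm cannot do raises env.PlanningError and nothing moves.
- workorder.finish_job(): hands the job in, once; it reports no verdict.
Trained networks look in the newest picture that a camera, given by its name, has taken for a name from the list of things; names that differ only in an ending like _2 or _b are one class to them, and where a whole thing is asked for, a point or a joint stands for the part that bears it (a point fixed in the world has none). Each returns a list of dicts, best first, with "score" (0 to 1); they miss things now and then, are a little off and sometimes report something else, mostly with a low value. They report only what shows in the picture. A call takes as long as a camera call.
- search_frame(camera, name): "at" ([x, y, z] in m, in world coordinates, good to about 4 mm: the middle of the surface that is visible of it).
- tip_of(camera, name): "at" ([x, y, z] in m, in world coordinates, good to about 4 mm: a listed point, or the origin of a listed thing).
The state is a dict: "t": time; "joint_positions": joint angles; "joint_velocities": joint speeds; "tau": joint torques, N m; "ee_pos": TCP position; "tcp_rot": TCP orientation; "wrist_force": force on the tool from outside, world axes, zero at the start; "moment": the same for the moment, N m; "gripper_width": finger opening in m.
Only numpy, scipy, OpenCV 4.12 (cv2) and the standard library are available. Lean on these libraries where they do the work, as an engineer would, in place of code of your own. Each camera call takes 0.05 s, during which the arm holds its last target. There are 200 camera calls.

## Working session

There is one attempt and no reset: what is moved stays moved. The work goes in short steps, each a Python script; the robot and the scene stay as the last script left them, time stands still between calls to the robot, and variables do not carry over. Pictures are saved under pics/ and viewed, about 8 in all and at most 12, crops included, and the job is handed in when it is done.

```bash
ls; mkdir -p pics; python3 - <<'E'
from station import *
import cv2, numpy as np
for c in ["scene","top"]:
    p,d=viewer.read_camera(c); cv2.imwrite(f"pics/{c}0.png",p[:,:,::-1]); np.save(f"pics/{c}0.npy",d)
    i=viewer.camera_info(c); print(c,i["eye"],np.round(i["rotation"],3).tolist(),np.round(i["intrinsics"],1).tolist())
    for n in ["ratchet_lift","pawl_tail","platform_edge","index_top","puck_a","tape","jar","magnifier"]:
        print(n,[(np.round(r["at"],4).tolist(),round(r["score"],2)) for r in tip_of(c,n)[:2]])
s=env.sense();print(s["t"],s["ee_pos"],np.round(s["tcp_rot"],3).tolist(),s["wrist_force"],s["gripper_width"])
E
```

```text
pics
scene [ 0.08895624 -0.36582404  0.52520098] [[0.782, 0.297, -0.547], [-0.623, 0.383, -0.682], [0.007, 0.875, 0.484]] [[485.2, 0.0, 327.9], [0.0, 485.2, 237.0], [0.0, 0.0, 1.0]]
ratchet_lift [([0.5854, 0.1913, -0.002], 0.58)]
pawl_tail [([0.5515, 0.0575, 0.1256], 0.78)]
platform_edge [([0.5712, 0.3475, 0.1445], 0.7)]
index_top [([0.5739, 0.3531, 0.0658], 0.64)]
puck_a [([0.465, 0.309, -0.0002], 0.53)]
tape []
jar [([0.4748, 0.2043, -0.0014], 0.67)]
magnifier []
top [0.35115364 0.20746808 1.0456147 ] [[-0.056, 0.971, -0.232], [-0.998, -0.056, 0.008], [-0.006, 0.233, 0.973]] [[590.4, 0.0, 323.1], [0.0, 590.4, 226.3], [0.0, 0.0, 1.0]]
ratchet_lift []
pawl_tail [([0.5514, 0.0544, 0.1281], 0.93)]
platform_edge [([0.5681, 0.348, 0.1387], 0.63)]
index_top [([0.5678, 0.3495, 0.0644], 0.73)]
puck_a []
tape [([0.6947, 0.2219, 0.004], 0.81)]
jar [([0.472, 0.1993, -0.0006], 0.98)]
magnifier [([0.7002, 0.3366, 0.0028], 0.93)]
0.9 [0.28733958 0.5830311  0.21459499] [[0.897, 0.0, 0.442], [-0.442, -0.0, 0.897], [0.0, -1.0, 0.0]] [0.99073348 0.378759   0.54416937] 0.09196407535905973
```

View pics.

View pics/scene0.png

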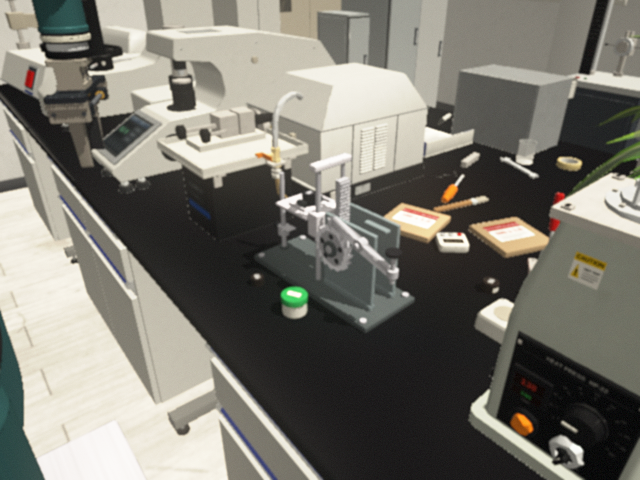

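View pics/top0.png

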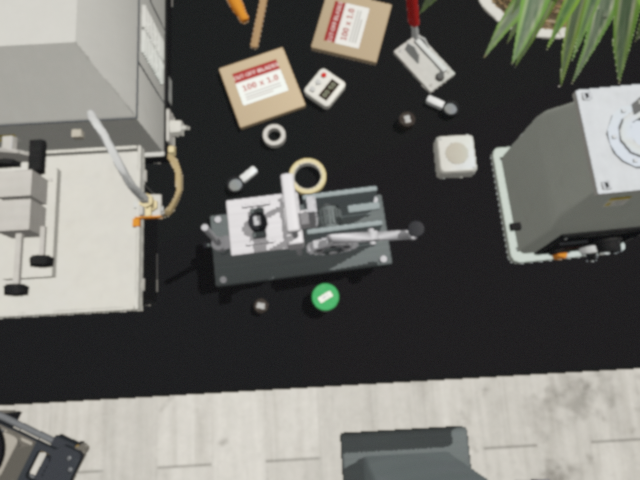

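```bash
cat > h.py <<'E'
from station import *
import cv2, numpy as np
def cloud(c,d):
    i=viewer.camera_info(c);K=np.array(i["intrinsics"]);v,u=np.indices(d.shape)
    P=np.stack([(u-K[0,2])/K[0,0]*d,-(v-K[1,2])/K[1,1]*d,-d],-1)
    W=P@np.array(i["rotation"]).T+np.array(i["eye"]); W[d<=0]=np.nan
    return W
E
python3 - <<'E'
from h import *
np.set_printoptions(linewidth=220,suppress=True)
for c,box in [("top",(180,280,190,440)),("scene",(140,340,240,420))]:
    W=cloud(c,np.load(f"pics/{c}0.npy"))
    im=cv2.imread(f"pics/{c}0.png"); a,b,l,r=box
    cv2.imwrite(f"pics/{c}_z.png",cv2.resize(im[a:b,l:r],None,fx=3,fy=3,interpolation=cv2.INTER_CUBIC))
    if c=="top":
        print("pad z mm");print((W[218:242:2,404:430:2,2]*1000).round())
        print("pad xy",W[229,417])
        print("edge z mm");print((W[222:262:2,198:244:2,2]*1000).round())
        for p in [(210,220),(240,235)]: print(W[p])
        m=(W[...,2]>.003)&(W[...,2]<.018)&(W[...,0]>.45)&(W[...,0]<.7)&(W[...,1]>0)&(W[...,1]<.4)
        print("base", cv2.minAreaRect((W[m][:,:2]).astype(np.float32)), m.sum())
    else:
        print((W[240:262:2,380:406:2,2]*1000).round())
E
```

```text
pad z mm
[[  1.  -1.  -2.  -2.   4.  -3.   0.   2.   1.   3.   1.   3.  -1.]
 [ -0.  -0.   0.  -1.  -0.  nan  -3.   1.  -2.   1.  -7.   0.  -2.]
 [ -2.  -3.  -1.   2. 157. 159. 160. 158. 156.  -1.  -0.   1.  -0.]
 [ -1.  nan   1. 158. 160. 159. 158. 158. 158. 159.   1.  -3.   0.]
 [ -0.  -1. 154. 159. 160. 160. 159. 158. 156. 159.  -5.   3.   0.]
 [ -0.  -4. 160. 156. 161. 163. 157. 159. 160. 159. 158.  -2.  -2.]
 [  1.   1. 156. 159. 160. 158. 160. 163. 160. 162. 162.   2.   3.]
 [128. 127. 124. 159. 160. 162. 159. 161. 157.  nan  -1.   1.   3.]
 [129. 126. 128. 155. 160. 160. 160. 160. 157. 160.   1.  -5.   3.]
 [128. 128. 130. 129. 156. 156. 160. 158.  -1.   1.  -2.  -1.   3.]
 [124. 126. 120. 120. 126. 124. 125.  -2.   2.  -0.  -1.   0.  -1.]
 [ -2.  -0.  -3.  -1.  -2.   0.   2.  -3.  -1.   1.  -0.  -0.  -4.]]
pad xy [0.55067518 0.05616935 0.15769853]
edge z mm
[[ -1.  -1.  -1.  -1.  -3.  -1.  -0.  13.  13.  14.  16.  12.  10.  13.  13.  12. 139. 140. 139. 139. 142. 136. 137.]
 [ -3.  -0.   2.  -1.  -0.   3.   2.  16.  12.   8.  13.  13.  10.  10.  10.  10. 138. 140. 140. 141. 14
[... 2374 characters left out ...]
29.  -2.  -1.  -1.]
 [112. 114. 117. 119. 121. 122. 123. 125. 128. 127.  -2.  -0.  -1.]
 [108. 112. 113. 115. 115. 118. 120. 122. 124. 122.  -1.   1.  -0.]
 [105. 106. 109. 112. 113. 116. 118. 120. 119. 118.  -0.   0.  -1.]
 [103. 104. 104. 107. 109. 159. 160. 160. 159.  -1.  -0.  -3.  -1.]
 [ 98. 101. 103. 159. 159. 159. 158. 159. 159. 159. 160.  -1.   1.]
 [ 93.  96.  99. 159. 159. 158. 160. 159. 160. 159. 159.  -1.  -1.]
 [ 89.  91.  94. 158. 159. 158. 158. 159. 160. 158. 159.  -0.  -1.]
 [ 87.  88.  90. 155. 157. 158. 158. 158. 159. 159. 154.   0.  -1.]
 [134.  86.  86.  89.  89. 154. 155. 155. 155. 154.  -2.  -1.  -1.]
 [133. 132.  83.  84.  87. 144. 146. 145.  92.   0.  -2.  -1.  -1.]]
```

View pics/top_z.png

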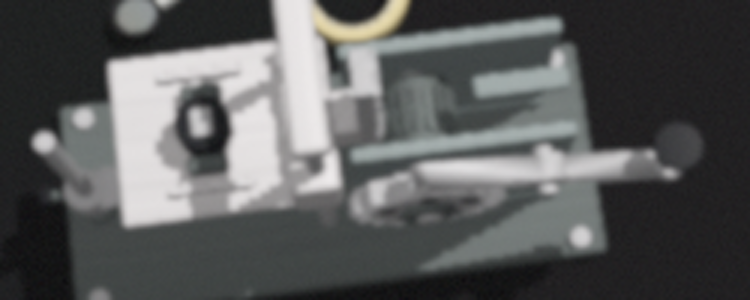

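View pics/scene_z.png

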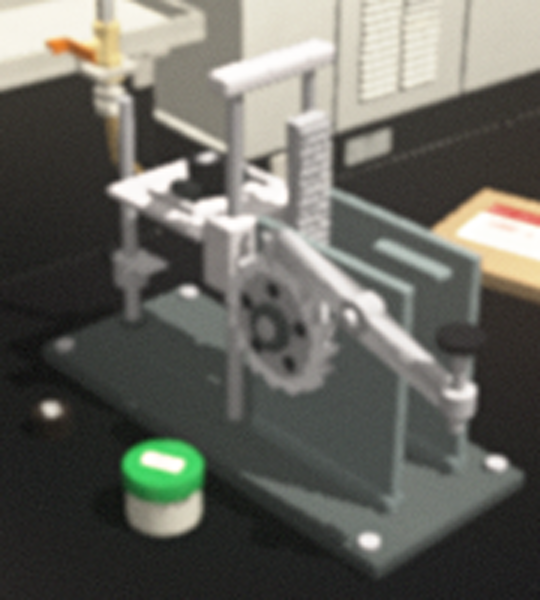

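```bash
cat >> h.py <<'E'
R=np.array([[0,0,1.],[-1,0,0],[0,-1,0]])
def pick(W,xr,yr,zr):
    m=(W[...,0]>xr[0])&(W[...,0]<xr[1])&(W[...,1]>yr[0])&(W[...,1]<yr[1])&(W[...,2]>zr[0])&(W[...,2]<zr[1])
    return W[m]
def plat(W,lo=.05): # platform plate near its +y edge, clear of the clamp
    p=pick(W,(.535,.61),(.30,.343),(lo,.16)); return p[:,2]
E
python3 - <<'E'
from h import *
np.set_printoptions(suppress=True,precision=4)
effector.grasp(20)
s=env.sense(); p=np.array(s["ee_pos"]); p[2]=.40
env.movel(p,rate=.25)
Ws={}
for c in ["top","scene"]:
    Ws[c]=[cloud(c,viewer.read_camera(c)[1]) for _ in range(6)]
    A=np.stack(Ws[c]); print(c,"bench",np.nanmedian(pick(A,(.45,.5),(.0,.12),(-.02,.02))[:,2]))
    pad=pick(A,(.52,.58),(.035,.08),(.15,.17)); print("pad",np.median(pad,0),pad.mean(0),(pad.min(0)+pad.max(0))/2)
    t=pick(A,(.555,.585),(.345,.37),(.045,.08)); print("tongue",len(t),np.median(t,0),t[:,2].mean(),t.min(0),t.max(0))
    pl=plat(A,.12); h=np.histogram(pl,bins=np.arange(.12,.16,.002)); print("plat",len(pl),np.median(pl)); print(h[0])
    h=np.histogram(t[:,2],bins=np.arange(.045,.08,.002)); print(h[0])
pad=np.array([.5507,.0555])
env.reach([pad[0],pad[1],.40],R)
env.movel([pad[0],pad[1],.19],rate=.2)
s=env.sense();print(s["t"],s["ee_pos"],s["wrist_force"],s["joint_positions"],s["gripper_width"])
for c in ["top","scene"]:
    im,d=viewer.read_camera(c); cv2.imwrite(f"pics/{c}1.png",im[:,:,::-1]); print(c,len(plat(cloud(c,d),.12)))
a=cv2.imread("pics/top1.png")[120:360,100:500];b=cv2.imread("pics/scene1.png")[100:340,200:600]
cv2.imwrite("pics/both1.png",cv2.resize(np.vstack([a,b]),None,fx=1.25,fy=1.25))
E
```

```text
top bench -0.00041457271704770093
pad [0.5508 0.0582 0.1589] [0.5509 0.058  0.1588] [0.551  0.0576 0.1578]
tongue 513 [0.5662 0.3647 0.0649] 0.06490290838916843 [0.5559 0.3587 0.0568] [0.5788 0.37   0.07  ]
plat 6614 0.13972353738308185
[   0    0    0    0    0    0    0  118 1027 2477 1473  391  231  122
  146  254  114   28   36  197]
[  0   0   0   0   0   3   3  10  52 194 184  59   8   0   0   0   0]
scene bench -0.0006049970511258218
pad [0.549  0.0535 0.1586] [0.5493 0.0538 0.1581] [0.5515 0.0556 0.1565]
tongue 574 [0.5648 0.363  0.0643] 0.06062322618102817 [0.5555 0.3484 0.0451] [0.5808 0.37   0.0766]
plat 1129 0.13945298743344514
[  0   0   0   0   0   0   0   0  47 690  96  70  82  21  27  58  12   7
  10   9]
[ 26  38  32  35  12   4  11  20  41 163 187   4   0   0   0   1   0]
7.0583 [0.5515 0.0556 0.191 ] [0.3932 0.5753 0.0345] [-0.5722  0.3513  0.5099  1.8918 -0.2085  0.9487  0.0337] 0.0005063946630101306
top 1097
scene 191
```

View pics/both1.png

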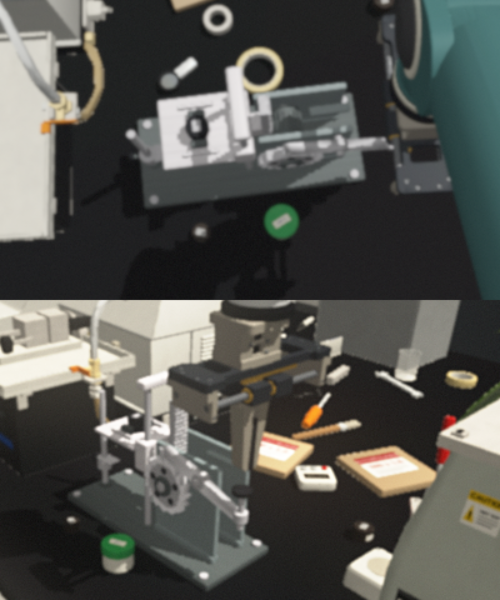

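```bash
cat >> h.py <<'E'
def track(z):
    W=cloud("top",viewer.read_camera("top")[1])
    p=plat(W,.03); p=p[(p>z-.012)&(p<z+.006)]
    return np.median(p) if len(p)>100 else np.nan
def tcp(): return np.array(env.sense()["ee_pos"])
def press(zstart,depth,zstop,z0):
    """press pad from zstart till contact, then depth further; hold till platform < zstop; let go"""
    p=tcp(); p[2]=zstart; env.movel(p,rate=.1); env.pause(.3)
    f0=env.sense()["wrist_force"][2]; fz=lambda:env.sense()["wrist_force"][2]-f0
    log=[]; contact=None; z=z0; zc=p[2]; t=env.sense()["t"]
    while contact is None or zc>contact-depth+1e-4:
        zc-=.001; env.movel([p[0],p[1],zc],rate=.02); f=fz(); log.append((round(zc*1000,1),round(f,2)))
        if contact is None and f>1.5: contact=zc+.0005
        if f>15 or zc<.138: break
    print("contact",contact,"log",log)
    t0=env.sense()["t"]; zl=[]
    while True:
        zn=track(z); s=env.sense()
        if np.isfinite(zn): z=zn
        zl.append((round(s["t"]-t0,2),round(z*1000,1)))
        if z<zstop or s["t"]-t0>16 or abs(s["wrist_force"][2]-f0)>20: break
        if s["t"]-t0>2.5 and z>z0-.003: print("not sinking"); break
    env.movel([p[0],p[1],.185],rate=.15)
    print(zl[::8],zl[-1],"f",s["wrist_force"][2]-f0)
    env.pause(.8); zs=[]
    for _ in range(5): zs.append(track(z))
    print("rest",np.round(zs,4),env.sense()["t"]); return contact,np.median(zs)
E
python3 - <<'E'
from h import *
press(.163,.0105,.0806,.1394)
E
```

```text
contact 0.1595 log [(np.float64(162.0), np.float64(0.39)), (np.float64(161.0), np.float64(0.23)), (np.float64(160.0), np.float64(0.83)), (np.float64(159.0), np.float64(4.46)), (np.float64(158.0), np.float64(5.8)), (np.float64(157.0), np.float64(6.23)), (np.float64(156.0), np.float64(6.74)), (np.float64(155.0), np.float64(7.58)), (np.float64(154.0), np.float64(5.83)), (np.float64(153.0), np.float64(6.88)), (np.float64(152.0), np.float64(4.9)), (np.float64(151.0), np.float64(6.01)), (np.float64(150.0), np.float64(5.35)), (np.float64(149.0), np.float64(5.06))]
[(0.05, np.float64(132.1)), (0.45, np.float64(128.4)), (0.85, np.float64(124.9)), (1.25, np.float64(121.3)), (1.65, np.float64(117.8)), (2.05, np.float64(114.3)), (2.45, np.float64(110.6)), (2.85, np.float64(107.0)), (3.25, np.float64(103.6)), (3.65, np.float64(100.1)), (4.05, np.float64(96.6)), (4.45, np.float64(93.2)), (4.85, np.float64(89.6)), (5.25, np.float64(86.0)), (5.65, np.float64(82.5))] (5.9, np.float64(80.3)) f 5.369801633254996
rest [0.0767 0.0768 0.0767 0.0767 0.0767] 18.7167
```

```bash
python3 - <<'E'
from h import *
np.set_printoptions(suppress=True,precision=4)
for c in ["top","scene"]:
    F=[viewer.read_camera(c) for _ in range(8)]
    d=np.stack([f[1] for f in F]); d[d<=0]=np.nan; d=np.nan_to_num(np.nanmean(d,0)); W=cloud(c,d)
    if c=="top":
        np.save("pics/top2.npy",d); cv2.imwrite("pics/top2_z.png",cv2.resize(F[0][0][200:270,185:265,::-1],None,fx=7,fy=7,interpolation=cv2.INTER_CUBIC))
    else: cv2.imwrite("pics/scene2_z.png",cv2.resize(F[0][0][180:260,265:345,::-1],None,fx=7,fy=7,interpolation=cv2.INTER_CUBIC))
    p=pick(W,(.53,.62),(.27,.345),(.072,.081))
    A=np.c_[p[:,:2]-[.57,.35],np.ones(len(p))]; k=np.linalg.lstsq(A,p[:,2],rcond=None)[0]; r=p[:,2]-A@k; g=abs(r)<.002
    k=np.linalg.lstsq(A[g],p[g,2],rcond=None)[0]; print(c,"plane",k,len(p),np.median(p[:,2]))
    t=pick(W,(.553,.59),(.349,.364),(.058,.069)); print("tongue",len(t),np.median(t,0),t[:,2].mean()); 
    print(np.histogram(t[:,2],bins=np.arange(.058,.0695,.001))[0])
    b=pick(W,(.5,.53),(.2,.33),(.005,.02)); print("base",np.median(b[:,2]),len(b))
    for n in ["platform_edge","index_top"]: print(n,[(np.round(r["at"],4),round(r["score"],2)) for r in tip_of(c,n)[:1]])
    if c=="top": print((W[228:256,214:234,2]*1000).round(1)[::2])
print(env.sense()["t"])
E
```

```text
top plane [-0.0006  0.0003  0.0764] 1744 0.07636763117335144
tongue 88 [0.5674 0.3577 0.065 ] 0.06501045397530046
[ 0  0  0  1  1  4 36 38  8  0  0]
base 0.011343335889330453 867
platform_edge [(array([0.5704, 0.3488, 0.0761]), 0.81)]
index_top [(array([0.5662, 0.3535, 0.0637]), 0.82)]
[[ 10.9  11.2  11.2  12.7  11.9  12.   11.1  11.8  11.7  11.1  10.7  11.2
   12.1  11.   11.7  11.4  11.6  12.   11.6  12.4]
 [ 11.2  11.   11.1  11.1  12.2  11.6  11.2  11.9  11.5  11.3  10.9  10.9
   11.6  11.1  11.7   9.5  11.7  11.4  11.4  11.4]
 [ 11.1  11.6  10.6  10.8  12.2  10.9  10.2  11.3  10.8  10.7  11.2  11.1
   10.7  11.3  10.1  10.5  10.5  12.   12.3  11.3]
 [129.9  12.4  10.8   9.9  10.8  11.   10.7  12.1  11.7  12.1  12.7  11.8
   12.1  10.8  12.   11.4  10.9  12.4  11.7  11.2]
 [126.7 119.5 110.8  11.5  12.9  11.   10.6  11.5  10.9  65.6  65.6  64.6
   64.8  64.9  64.5  65.8  66.1  64.   65.9  64.5]
 [119.9 114.8 109.2 103.3  65.4  65.8  65.5  65.6  65.   66.3  64.9  65.4
   66.   65.3  65.   66.2  65.6  66.2  65.3  64.8]
 [108.6 106.4 103.3  98.4  92.4  84.3  65.4  64.7  65.8  64.7  
[... 567 characters left out ...]
.6  12.2  58.5  59.9  61.9  62.9  59.7  57.6  55.4  52.8  48.6  16.9
   18.8  16.9  17.7  11.1  11.9  10.5  11.6  10.8]
 [ 10.9  10.4  11.   12.3  12.8  17.9  17.3  18.3  17.3  15.9  17.9  17.9
   17.5  17.1  13.   12.   11.5  12.4  11.5  11.2]
 [ 10.6  12.3  12.1  10.8  11.   11.3  11.3  11.1  13.5  15.   15.2  11.1
   12.   10.8  11.6   9.7  11.9  11.1  11.1  11.5]]
scene plane [ 0.0084 -0.0047  0.0762] 396 0.07623816771292838
tongue 1 [0.5653 0.3633 0.0652] 0.06521118317418828
[0 0 0 0 0 0 0 1 0 0 0]
base 0.011161524597141759 508
platform_edge [(array([0.5713, 0.3496, 0.0804]), 0.69)]
index_top [(array([0.5738, 0.3497, 0.0684]), 0.54)]
19.7167<stdin>:5: RuntimeWarning: Mean of empty slice
```

View pics/scene2_z.png

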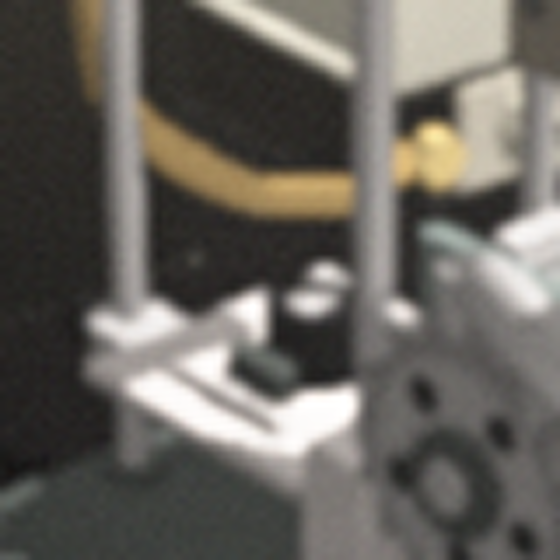

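```bash
python3 - <<'E'
from h import *
p=tcp(); p[2]=.161; env.movel(p,rate=.1); env.pause(.3)
s=env.sense(); f0=s["wrist_force"][2]; z0=np.median([track(.0767) for _ in range(3)]); ta=env.sense()["t"]
env.movel([p[0],p[1],.1497],rate=.04); tb=env.sense()["t"]; L=[]
while True:
    z=track(z0); s=env.sense(); L.append((round(s["t"]-ta,2),round((z0-z)*1e3,2),round(s["wrist_force"][2]-f0,1)))
    if z<z0-.0015 or s["t"]-tb>1.5: break
env.movel([p[0],p[1],.19],rate=.15); tc=env.sense()["t"]
print(z0,round(tb-ta,2),L,tc-ta); env.pause(.8)
ds=[]
for _ in range(10):
    d=viewer.read_camera("top")[1].copy(); d[d<=0]=np.nan; ds.append(d)
W=cloud("top",np.nan_to_num(np.nanmean(ds,0)))
pl=pick(W,(.53,.62),(.27,.343),(.055,.082)); h=np.median(pl[:,2]); pl=pl[abs(pl[:,2]-h)<.002]
t=pick(W,(.556,.582),(.354,.372),(.058,.0665)); print("plat",pl[:,2].mean(),np.median(pl[:,2]),len(pl),"tongue",t[:,2].mean(),np.median(t[:,2]),len(t),t[:,1].min())
print(env.sense()["t"])
E
```

```text
0.0766251982357865 0.43 [(0.48, np.float64(1.18), np.float64(4.4)), (0.53, np.float64(1.53), np.float64(5.3))] 0.9499999999999993
plat 0.06851273799460642 0.06848711239674188 1611 tongue 0.0648682103087819 0.06501396453513014 144 0.35401532418543663
22.8083
```

```bash
cat >> h.py <<'E'
def wcloud(d,s):
    i=viewer.camera_info("wrist");K=np.array(i["intrinsics"]);T=np.array(i["T_tool_cam"]);v,u=np.indices(d.shape)
    a=(u-K[0,2])/K[0,0];b=(v-K[1,2])/K[1,1];th=np.hypot(a,b)+1e-9;k=np.tan(np.minimum(th,1.4))/th
    P=np.stack([a*k*d,-b*k*d,-d],-1)@T[:3,:3].T+T[:3,3]
    W=P@np.array(s["tcp_rot"]).T+np.array(s["ee_pos"]); W[d<=0]=np.nan; return W
E
python3 - <<'E'
from h import *
np.set_printoptions(suppress=True,precision=4)
W=cloud("scene",np.load("pics/scene0.npy"))
t=pick(W,(.555,.585),(.345,.372),(.06,.07)); q=pick(W,(.53,.62),(.27,.345),(.136,.143)); print("scene0",np.median(t,0),len(t),np.median(q[:,2]))
print(np.array(viewer.camera_info("wrist")["T_tool_cam"]))
p=tcp(); p[2]=.36; env.movel(p,rate=.25)
env.reach([.50,.36,.36],R); env.pause(.4)
s=env.sense(); ds=[]
for k in range(8):
    im,d=viewer.read_camera("wrist"); d=d.copy(); d[d<=0]=np.nan; ds.append(d)
d=np.nan_to_num(np.nanmean(ds,0)); np.save("pics/w.npy",d); W=wcloud(d,s); np.save("pics/W.npy",W)
cv2.imwrite("pics/wrist3.png",im[:,:,::-1])
print(s["ee_pos"],s["t"],env.sense()["t"])
b=pick(W,(.45,.5),(.35,.42),(-.02,.02)); print("bench",len(b),np.median(b[:,2]) if len(b) else None)
for zr,xr,yr in [((.06,.08),(.53,.62),(.27,.343)),((.058,.07),(.556,.582),(.354,.372)),((.005,.02),(.5,.56),(.28,.38))]:
    q=pick(W,xr,yr,zr); print(len(q),np.median(q,0) if len(q) else None, np.histogram(q[:,2],bins=np.arange(zr[0],zr[1],.001))[0])
E
```

```text
scene0 [0.5661 0.3598 0.0649] 75 0.13915005944357062
[[ 0.0003 -0.9615 -0.275  -0.077 ]
 [ 0.0002  0.275  -0.9615 -0.1699]
 [ 1.      0.0003  0.0002  0.0006]
 [ 0.      0.      0.      1.    ]]
[0.5002 0.3596 0.3602] 25.225 25.625
bench 1680 -0.00010605005138056289
2879 [0.5717 0.3144 0.069 ] [   0    0    0    0    0    0    6   19 1550  930   11   21   14   19
  175   70   13   17   14   20]
197 [0.5678 0.3607 0.0656] [  0   0   0   0   0   0  11 162  24   0   0   0]
1907 [0.5269 0.3445 0.0118] [   0    1    1    4   10   46 1201  602    1    1   25   12    0    2]<stdin>:11: RuntimeWarning: Mean of empty slice
```

View pics/wrist3.png

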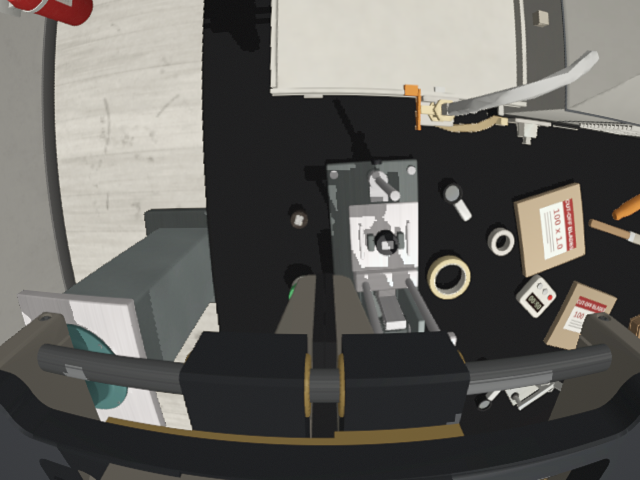

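```bash
python3 - <<'E'
from h import *
z=[track(.0688) for _ in range(2)]; print(z,env.sense()["t"]); print(workorder.finish_job())
E
```

```text
[np.float64(0.06875119066919855), np.float64(0.0687370253825349)] 25.725
the job is handed in; nothing more can be done
None
```

The platform is lowered by 9 teeth, and the pawl is holding it about 3.5 mm above the index tongue. That is as near as the teeth allow. I handed the job in at about 26 s of the 64 s allowed.

**What I did:** I pressed the thumb pad with the shut fingertips, touching it at about 159.5 mm. The highest force I read on the pad was about 7.6 N. The platform sank at about 9 mm/s, and I let the pawl drop at 8 teeth to measure. A second short press let it down one more tooth, and I then backed the arm off.

**Last checks:**
- **Height:** The top camera read the platform at 68.5 mm and the tongue at 65.0 mm, so 3.5 mm above. The wrist camera from close by gave 3.3 mm. One more tooth would have left it about 4.4 mm too low.
- **Margin:** The choice of tooth was close, decided by only about 0.4 to 0.6 mm. The first rough estimate (about 74.7 mm, or 9.5 teeth) was undecided. The later averaged readings, and a recheck of the first scene picture, all favoured 9.
- **Hold:** The platform had not moved just before hand-in. The last quick reading was 68.7 mm, and that method reads about 0.3 mm high.
- **Surroundings:** The puck, tape, jar and loupe looked undisturbed in the last wrist picture, though the fingers partly hid the jar. I did not re-measure their positions. The gripper was clear of everything.

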